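# Stop down a macro lens by counting clicks and take the shot

### The job

Take the close-up of the pebble: ease the aperture lever on the camera's lens all the way back to its wide-open stop (the left one, seen from behind the camera), then close it down exactly five clicks, one click at a time, without ever forcing it. With the lever left in its fifth click, gently press the shutter button right down, let it come up again and get clear, leaving the pebble and the other things around the camera where they are.

Things in the scene. Friction and masses are not known exactly. Their poses are not given: they have to be found in the camera images.
- rig: Macro rig fixed to the table: aluminium rail 440 mm long, mirrorless camera on it near one end, lens level along the rail, at the far end a lamp (160 mm high, at x 225, y 125 mm) and a round stage with a pebble. Origin on the table under the middle of the aperture ring. x: the way the lens looks; y: left, seen from behind the camera; z: up. Takes damage from pushes above 20 N.
- shoe (a point): Accessory shoe on top of the viewfinder hump, 171 mm above the table, at the rig's x -80, y 0. In the rig's frame (mm) the hump spans x -104 to -48, y -23 to 23; the camera body x -103 to -43, y -65 to 65, top z 150; the hand grip x -48 to -18, y -71 to -43, top z 147; a mode dial, 20 across, at x -88, y -48, top z 158.
- ring_axis (a point): Centre of the aperture ring, on the lens axis, 112 mm above the table. Ring and lever turn about the rig's x axis through this point. The ring with the lever's clamp is 73 mm across and 16 mm wide; the rest of the lens is 60 to 73 mm across, from the camera to the rig's x 108 mm.
- aperture: Aperture ring with its clip-on lever, which swings over the top of the lens from a hard stop 20 to 30 deg left of upright (wide open, rig's +y) to one about as far right (-y). Unmarked spring clicks, several mm apart at the thumb bar. Wide open is click 0; count towards -y. A click takes 4 to 9 N at the bar: the push builds, then drops as the lever jumps into the next notch and stays. At a stop it rises on.
- lever_tip (a point): Middle of the lever's thumb bar: a round black bar 13 mm thick, 22 mm long, lying along the rig's x, on a 9 mm wide stem standing out radially from the ring. This point is 76 mm from the lens axis, the bar's outer end 82.5 mm. At the start the lever rests in some click other than wide open. Pushing it with more than 15 N damages it.
- shutter_top (a point): Centre of the top of the shutter button: a steel mushroom button 15 mm across, 11 mm proud of the hand grip at the rig's x -34, y -57; this point is 158 mm above the table when up. It goes straight down 3 mm against a spring (1.3 N at first, 5 N at the bottom) to a hard stop and comes up when let go. More than 20 N damages it.
- pebble: Bystander: grey pebble 29 mm wide and 18 mm high, loose on the round stage (60 mm across, top 100 mm above the table) in front of the lens. Origin at its underside.
- lens_cap: Bystander: black lens cap, disc 70 mm across, 9 mm thick, loose on the table left of the lens. Origin at its underside.
- brush: Bystander: cleaning brush 160 mm long, loose on the table to the right of the lens. Origin on its underside, x along the handle.
- card_case: Bystander: small open black memory-card box 58 x 44 x 16 mm, loose on the table to the right of the camera. Origin at its underside.

How it is judged:
By the outcome, as a careful person would: the job done as asked, in the order asked, and still so for the second after the job is handed in, with the robot touching nothing.
It also fails if it takes over 72 s, if anything falls off the work surface, if the arm or the gripper's body presses on something with over 40 N, if the wrist force passes 120 N, or if a joint passes its speed limit or range.

### The arm

A 6-joint arm with a two-finger parallel gripper is mounted at the origin on the work surface. World frame = base frame: x ahead of the robot, y to its left, z up, the work surface at z = 0. Lengths are in m, angles in rad, forces in N, time in s.
With the tool pointing down it reaches from about 0.35 to 0.775 m from the base axis. Payload 5.5 kg.
Tool frame: the origin (TCP) lies midway between the tips of the shut fingers; the grasp point (between the pads) lies 19 mm behind it; z points along the fingers, y is the line along which they close (so a half turn about z gives the same grasp; the last joint's range is limited). The gripper opens to 85 mm and grips with 20 to 120 N. Pads are 22 mm wide; open, the fingers measure 114 mm over their backs; the gripper's body (76 mm by 85 mm) begins 54 mm behind the grasp point. The pads swing forward as they close: fully open they stand 13 mm farther back than shut.
Start: joints at [1.121, 0.313, 0.046, 1.304, 0, 1.431], TCP at [0.175, 0.548, 0.192] pointing down, gripper open.
Joint ranges: [-2.76, 2.76], [-0.86, 1.69], [-1.03, 1.26], [-2.2, 2.34], [-1.47, 1.5], [-3.14, 3.14]. Speed limits (rad/s): [2.57, 2.57, 3.14, 3.14, 3.14, 3.14].

### API

Orientations are given as a unit quaternion [w, x, y, z].
In Python, from workcell import env gives the robot as it stands.
- The arm moves only by the tool move_arm, never from a script. Its argument "targets" is a list of rows, each a list of 3 entries, a list of its own where there are three numbers: the shift along the tool's x, y, z in mm, then the turn, a rotation vector about the tool's x, y, z in units of 10 degrees (1.0 is 10 degrees), then the closure, from -1 (fully open) to 1 (shut). In form: [[[dx, dy, dz], [ax, ay, az], gripper], ...]. A call has 1 to 5 rows; each row is the pose to reach, as a shift and turn from the pose commanded when the call began, along the tool's axes at that moment; what a row does not reach only later rows make up. A row lasts 1/8 s, in which the tool goes at most 62.5 mm and 10.7 degrees, less where a joint would pass 70% of its speed; a pose out of reach is approached as far as the arm can. A call with a gripper value outside its range is refused whole. The fingers move at their own pace and stop on an object; "squeeze" is the grip in N (left out, the last holds). Time passes only in rows, so rows that repeat a pose let the fingers close. It gives the time, the measured TCP pose, the force, the opening and the grip force at its end, in the units of the state.
- env.get_state(): the state, without advancing time (a new reading comes with each control period).
- env.read_camera(name): name is "side" or "top" or "wrist"; returns a dict with "pixels" (480x640x3 uint8, red, green, blue), "fovy" (degrees; the focal length in pixels is half the picture's height over the tangent of half this angle, whatever the lens; pixels are square), "cx", "cy" (the principal point, pixels), "dist_coeffs" ([k1, k2, p1, p2, k3] as OpenCV has them; the pictures are not rectified), "extrinsics" (4x4, takes a point from world to camera coordinates); the wrist camera has in their place "mount" (4x4, takes a point from camera to tool coordinates, whose origin is the TCP and whose axes are the flange's). Camera axes: x right, y up, looking along -z (the intrinsics and any distortion apply to the point x, -y, -z); pixel columns grow to the right and rows downward; lengths in m; the calibration is good to about 2 mm. A picture is of the moment at which its call begins: read the wrist's pose just before it. There is no depth.
- env.hand_in(): hands the job in; it is judged then, once.
Trained networks look in a picture, given as the dict that the camera call returned (one of the last four; its "shot" number tells which), for a name from the list of things; names that differ only in an ending like _2 or _b are one class to them, and where a whole thing is asked for, a point or a joint stands for the part that bears it (a point fixed in the world has none). Each returns a list of dicts, best first, with "confidence" (0 to 1); they miss things now and then, are a little off and sometimes report something else, mostly with a low value. They report only what shows in the picture. A call takes as long as a camera call.
- env.spot_in(thing, picture): "centre" ([x, y, z] in m, in world coordinates, good to about 4 mm: the middle of the surface that is visible of it).
- env.regions_of(thing, picture): "mask" (480x640 bool, what is visible of it).
- env.landmark_of(thing, picture): "centre" ([x, y, z] in m, in world coordinates, good to about 4 mm: a listed point, or the origin of a listed thing).
The state is a dict: "clock": time; "joint_pos": joint angles; "qvel": joint speeds; "tau": joint torques, N m; "tcp_pos": TCP position; "orientation": TCP orientation; "wrist_force": force on the tool from outside, world axes, zero at the start; "ft_torque": the same for the moment, N m; "finger_gap": finger opening in m; "grip_force": force on a finger pad.
Only numpy, scipy, OpenCV 4.12 (cv2) and the standard library are available. Lean on these libraries where they do the work, as an engineer would, in place of code of your own. Each camera call takes 0.05 s, during which the arm holds its last target. There are 200 camera calls.

## Working session

There is one attempt and no reset: what is moved stays moved. The work goes in short steps, Python scripts to look and compute and a tool call to move; the robot and the scene stay as the last step left them, time stands still between calls to the robot, and variables do not carry over. Pictures are saved under pics/ and viewed, at most 10 in all, crops included, and the job is handed in when it is done.

Besides the shell and the picture viewer there is one more tool, called after "Emit:" by a JSON object that holds its "op" and its "data", one argument or row to a line. move_arm: Moves the arm, as the interface text tells. Its arguments: {"type":"object","properties":{"targets":{"type":"array","items":{"type":"array"}},"squeeze":{"type":"number"}},"required":["targets"]}

```bash
mkdir -p pics
cat > h.py <<'E'
import numpy as np, cv2
from workcell import env
from scipy.spatial.transform import Rotation as R
def save(p,n): cv2.imwrite(n,p["pixels"][:,:,::-1])
def state():
    s=env.get_state(); print({k:np.round(s[k],4).tolist() for k in ("clock","tcp_pos","orientation","wrist_force","finger_gap")}); return s
E
python3 - <<'E'
from h import *
state()
for c in("top","side"):
    p=env.read_camera(c); save(p,f"pics/{c}0.png")
    for t in("shoe","ring_axis","lever_tip","shutter_top","rig","pebble","lens_cap","brush","card_case"):
        r=env.landmark_of(t,p)
        print(c,t,[(np.round(a["centre"],4).tolist(),round(a["confidence"],2)) for a in r[:2]])
E
```

```text
{'clock': 0.0, 'tcp_pos': [0.1751, 0.5471, 0.1906], 'orientation': [-0.0003, 0.1543, 0.988, -0.0009], 'wrist_force': [-0.1269, 0.8556, 0.2285], 'finger_gap': 0.0854}
top shoe [([0.5072, 0.0372, 0.1696], 0.76), ([0.6898, -0.1448, -0.0017], 0.37)]
top ring_axis [([0.5824, 0.0323, 0.1124], 0.89), ([0.585, 0.0297, 0.1066], 0.52)]
top lever_tip [([0.5863, 0.0239, 0.1901], 0.78)]
top shutter_top [([0.5485, -0.0218, 0.1586], 0.58)]
top rig [([0.5866, 0.038, -0.0018], 0.7)]
top pebble [([0.8191, 0.0333, 0.0944], 0.63)]
top lens_cap [([0.6304, 0.1922, -0.002], 0.6), ([0.5836, 0.0346, 0.1123], 0.55)]
top brush [([0.6866, -0.1447, 0.0018], 0.83), ([0.6347, 0.1893, -0.0034], 0.49)]
top card_case [([0.5266, -0.1457, 0.0006], 0.94)]
side shoe [([0.5071, 0.0307, 0.1723], 0.64)]
side ring_axis [([0.585, 0.0331, 0.1122], 0.62), ([0.6905, -0.1469, 0.0012], 0.31)]
side lever_tip [([0.5844, 0.0179, 0.191], 0.59)]
side shutter_top [([0.5518, -0.0223, 0.1565], 0.55)]
side rig [([0.5862, 0.0355, 0.002], 0.74)]
side pebble [([0.8175, 0.0347, 0.1012], 0.4)]
side lens_cap []
side brush [([0.6876, -0.146, -0.0004], 0.88), ([0.8245, 0.0368, 0.0979], 0.55)]
side card_case [([0.5211, -0.1431, 0.0014], 0.73)]
```

View pics/top0.png

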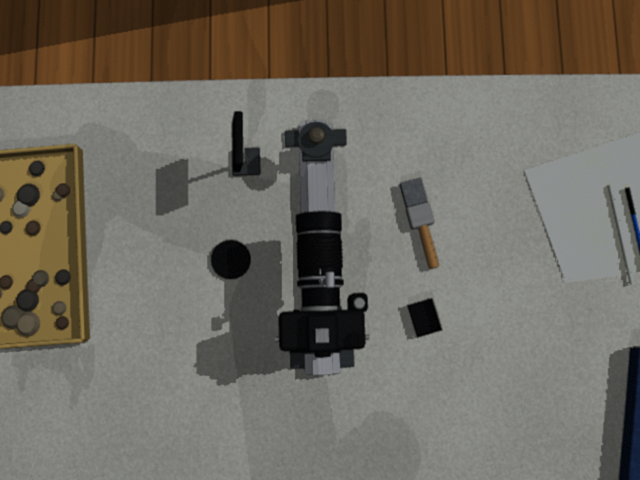

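View pics/side0.png

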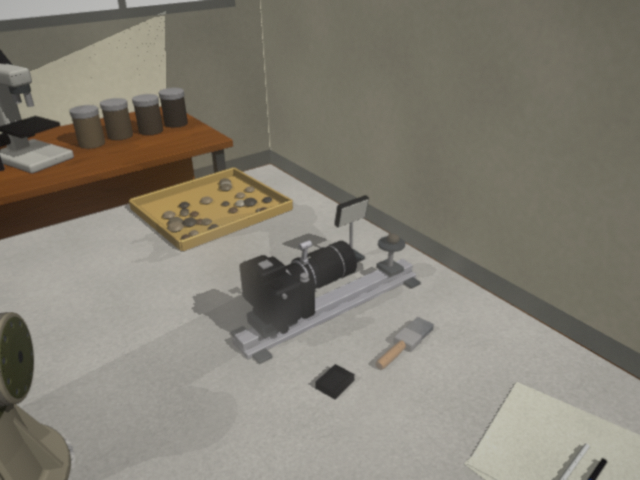

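Rig lies along world +x (camera at 322,330, lever bar at 327,280, shutter 358,302 in top view); nothing obstructs an approach from above. Estimates agree between the two cameras.

```bash
cat >> h.py <<'E'
def go(target, yaw=0.0):
    """tool-frame shift (mm) and turn (10 deg) to reach target, tool down, tool y along rig y"""
    s=state(); q=np.array(s["orientation"]); r=R.from_quat(q[[1,2,3,0]])
    d=R.from_matrix(np.array([[-np.cos(yaw),-np.sin(yaw),0],[-np.sin(yaw),np.cos(yaw),0],[0,0,-1]]).T.T)
    print("shift",np.round(r.inv().apply(np.array(target)-s["tcp_pos"])*1e3,1),"turn",np.round((r.inv()*d).as_rotvec(degrees=True)/10,3))
E
python3 - <<'E'
from h import *
from scipy.optimize import least_squares
rig=np.array([[-80,0],[0,0],[-34,-57],[0,0]])/1e3
w=np.array([[.5072,.0339],[.5837,.0327],[.5502,-.022],[.5864,.0368]])
f=lambda p:((np.c_[rig@[np.cos(p[2]),np.sin(p[2])]*0+rig[:,0]*np.cos(p[2])-rig[:,1]*np.sin(p[2]),rig[:,0]*np.sin(p[2])+rig[:,1]*np.cos(p[2])]+p[:2])-w).ravel()
s=least_squares(f,[.58,.03,0]); print(s.x,np.round(s.fun*1e3,1))
go([.585,.021,.28],0.0)
E
```

```text
[ 0.58542772  0.03449406 -0.00371373] [-1.8  0.9  1.7  1.8  1.  -0.4 -1.  -2.3]
{'clock': 1.0, 'tcp_pos': [0.1753, 0.5477, 0.1915], 'orientation': [0.0, 0.1543, 0.988, 0.0], 'wrist_force': [-0.069, -0.5797, 0.315], 'finger_gap': 0.0853}
shift [-550.7 -376.7  -88.5] turn [ 1.000e-03  0.000e+00 -1.775e+00]
```

Emit:
{"op": "move_arm", "data": {
  "targets": [
    [[0, 0, -60], [0, 0, 0], 0.3],
    [[-50, -35, -88], [0, 0, -0.4], 0.3],
    [[-100, -70, -88], [0, 0, -0.9], 0.3],
    [[-150, -104, -88], [0, 0, -1.4], 0.3],
    [[-200, -138, -88], [0, 0, -1.775], 0.3]
  ],
  "squeeze": 20
}}

```text
clock: 1.62
tcp_pos: [0.3247, 0.3538, 0.2799]
orientation: [0.0, -0.001, 1.0, 0.0]
wrist_force: [1.4, 1.6, 0.2]
finger_gap: 0.0298
grip_force: 0.0
```

```bash
python3 -c "
from h import *
go([.585,.021,.28])"
```

```text
{'clock': 1.625, 'tcp_pos': [0.3247, 0.3538, 0.2799], 'orientation': [0.0005, -0.0014, 1.0, 0.0004], 'wrist_force': [1.3542, 1.5933, 0.184], 'finger_gap': 0.0298}
shift [-2.594e+02 -3.335e+02 -1.000e-01] turn [0.004 0.006 0.016]
```

Emit:
{"op": "move_arm", "data": {
  "targets": [
    [[-35, -45, 0], [0, 0, 0], 0.3],
    [[-70, -90, 0], [0, 0, 0], 0.3],
    [[-105, -135, 0], [0, 0, 0], 0.3],
    [[-140, -180, 0], [0, 0, 0], 0.3],
    [[-175, -225, 0], [0, 0, 0], 0.3]
  ]
}}

```text
clock: 2.25
tcp_pos: [0.4998, 0.1286, 0.2798]
orientation: [0.0, 0.0, 1.0, 0.0]
wrist_force: [0.5, 1.7, -0.6]
finger_gap: 0.0296
grip_force: 0.0
```

Emit:
{"op": "move_arm", "data": {
  "targets": [
    [[-30, -37, 0], [0, 0, 0], 0.3],
    [[-60, -74, 0], [0, 0, 0], 0.3],
    [[-84, -108, 0], [0, 0, 0], 0.3],
    [[-84, -108, 0], [0, 0, 0], 0.3]
  ]
}}

```text
clock: 2.75
tcp_pos: [0.584, 0.0197, 0.2784]
orientation: [-0.0, 0.002, 1.0, -0.0]
wrist_force: [-0.2, -0.4, -1.1]
finger_gap: 0.0299
grip_force: 0.0
```

Run:
```python
from h import *
go([.585,.021,.173])
for c in("wrist","top"):
    p=env.read_camera(c)
    if c=="wrist": save(p,"pics/w1.png")
    for t in("lever_tip","shutter_top","ring_axis"):
        r=env.landmark_of(t,p)
        print(c,t,[(np.round(a["centre"],4).tolist(),round(a["confidence"],2)) for a in r[:2]])
```

```text
{'clock': 2.75, 'tcp_pos': [0.584, 0.0197, 0.2784], 'orientation': [-0.0004, 0.0019, 1.0, -0.0001], 'wrist_force': [-0.2381, -0.3812, -1.1358], 'finger_gap': 0.0299}
shift [ -1.    1.3 105.4] turn [-0.001 -0.004 -0.022]
wrist lever_tip [([0.5861, 0.0182, 0.19], 0.8)]
wrist shutter_top []
wrist ring_axis [([0.5873, 0.0347, 0.1106], 0.86)]
top lever_tip []
top shutter_top []
top ring_axis []
```

View pics/w1.png

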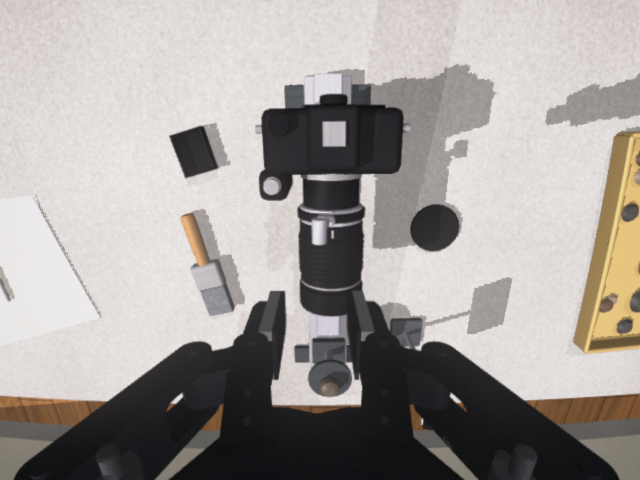

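The wrist view shows the bar at (320,230), centred between the finger tips in y (268–370), shutter at (271,186). Going down astride the bar.

Emit:
{"op": "move_arm", "data": {
  "targets": [
    [[-1, 0, 40], [0, 0, 0], 0.3],
    [[-1, 0, 75], [0, 0, 0], 0.3],
    [[-1, 0, 85], [0, 0, 0], 0.3],
    [[-1, 0, 95], [0, 0, 0], 0.3],
    [[-1, 0, 105], [0, 0, 0], 0.3]
  ]
}}

```text
clock: 3.78
tcp_pos: [0.5846, 0.0223, 0.1754]
orientation: [0.001, -0.0, 1.0, -0.0]
wrist_force: [0.4, 0.6, 0.3]
finger_gap: 0.0302
grip_force: 0.0
```

Run:
```python
from h import *
state()
p=env.read_camera("wrist"); save(p,"pics/w2.png")
r=env.landmark_of("lever_tip",p)
print([(np.round(a["centre"],4).tolist(),round(a["confidence"],2)) for a in r[:2]])
```

```text
{'clock': 3.775, 'tcp_pos': [0.5846, 0.0223, 0.1754], 'orientation': [0.0012, -0.0001, 1.0, -0.0001], 'wrist_force': [0.3509, 0.6397, 0.3254], 'finger_gap': 0.0302}
[([0.588, 0.0194, 0.1854], 0.95)]
```

View pics/w2.png

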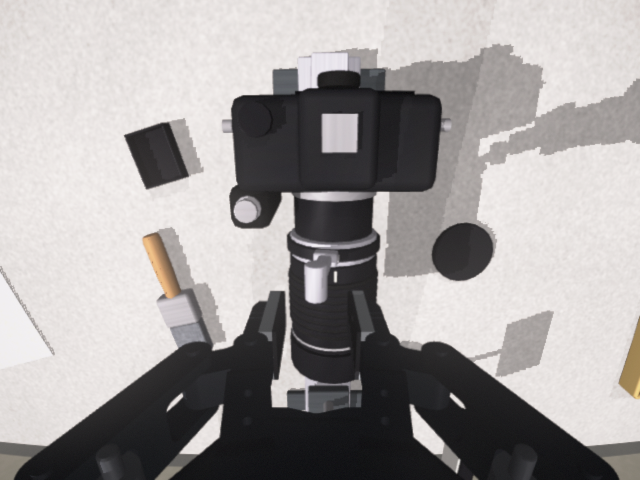

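Run:
```python
from h import *
p=env.read_camera("wrist"); M=np.linalg.inv(np.array(p["mount"]))
f=240/np.tan(np.radians(p["fovy"]/2)); K=np.array([[f,0,p["cx"]],[0,f,p["cy"]],[0,0,1]])
def pr(P):
    c=M[:3,:3]@P+M[:3,3]; c=c*[1,-1,-1]
    return cv2.projectPoints(c[None],np.zeros(3),np.zeros(3),K,np.array(p["dist_coeffs"],float))[0].ravel().round()
for P in([0,0,0],[0,.015,0],[0,-.015,0],[0,.015,-.004],[.011,.015,-.006],[-.011,.015,-.006],[0,-.003,-.012],[-.002,.0,-.012],[-.01,-.003,-.012]): print(P,pr(np.array(P)))
print(np.round(p["mount"],3))
```

```text
[0, 0, 0] [318. 272.]
[0, 0.015, 0] [343. 272.]
[0, -0.015, 0] [293. 272.]
[0, 0.015, -0.004] [344. 275.]
[0.011, 0.015, -0.006] [344. 259.]
[-0.011, 0.015, -0.006] [343. 293.]
[0, -0.003, -0.012] [313. 281.]
[-0.002, 0.0, -0.012] [318. 284.]
[-0.01, -0.003, -0.012] [313. 296.]
[[-0.     0.95   0.314  0.08 ]
 [ 1.     0.001 -0.001 -0.001]
 [-0.001  0.314 -0.95  -0.183]
 [ 0.     0.     0.     1.   ]]
```

Run:
```python
from h import *
im=cv2.imread("pics/w2.png")[220:420,190:450]
cv2.imwrite("pics/w2c.png",cv2.convertScaleAbs(cv2.resize(im,(780,600),interpolation=cv2.INTER_CUBIC),alpha=2,beta=20))
p=env.read_camera("side"); im=p["pixels"][200:320,220:380,::-1]
cv2.imwrite("pics/s2c.png",cv2.convertScaleAbs(cv2.resize(im,(800,600),interpolation=cv2.INTER_CUBIC),alpha=1.6,beta=20))
```

```text
(no output)
```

View pics/w2c.png

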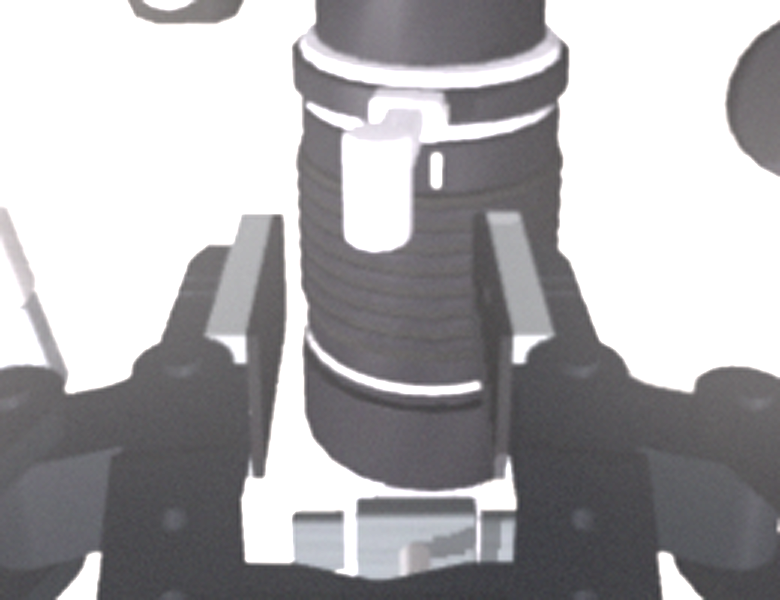

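View pics/s2c.png

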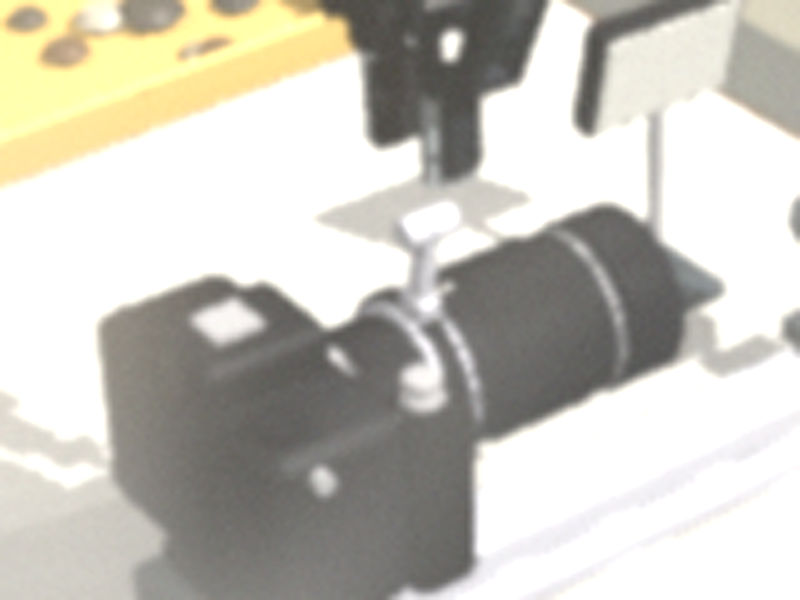

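Run:
```python
from h import *
s=state()
def pr(p,P):
    E=np.array(p["extrinsics"]); f=240/np.tan(np.radians(p["fovy"]/2)); K=np.array([[f,0,p["cx"]],[0,f,p["cy"]],[0,0,1]])
    c=(E[:3,:3]@P+E[:3,3])*[1,-1,-1]
    return cv2.projectPoints(c[None],np.zeros(3),np.zeros(3),K,np.array(p["dist_coeffs"],float))[0].ravel().round(1)
p=env.read_camera("side")
print("campos",-np.array(p["extrinsics"])[:3,:3].T@np.array(p["extrinsics"])[:3,3])
t=np.array(s["tcp_pos"])
for d in([0,0,0],[0,-.015,0],[0,.015,0],[0,-.015,.02],[0,-.015,.05],[0,.015,.05]): print(d,pr(p,t+d))
for P in([.5855,.0195,.188],[.551,-.022,.158]): print(P,pr(p,np.array(P)))
```

```text
{'clock': 3.975, 'tcp_pos': [0.584, 0.0222, 0.175], 'orientation': [0.0003, -0.0, 1.0, 0.0], 'wrist_force': [0.3245, -1.103, -0.1996], 'finger_gap': 0.03}
campos [ 0.09398039 -0.70858232  0.71606994]
[0, 0, 0] [305.2 249.2]
[0, -0.015, 0] [309.9 252.6]
[0, 0.015, 0] [300.7 245.9]
[0, -0.015, 0.02] [309.6 243.3]
[0, -0.015, 0.05] [309.2 229. ]
[0, 0.015, 0.05] [299.7 222.6]
[0.5855, 0.0195, 0.188] [306.5 243.5]
[0.551, -0.022, 0.158] [304.5 273.4]
```

Side and wrist views both show the finger tips still above the bar (tip at side px (308,236), bar at (306,243)) – the TCP reading seems some 35–50 mm off from what is drawn. A gentle sideways test settles it.

Emit:
{"op": "move_arm", "data": {
  "targets": [
    [[0, 3, 0], [0, 0, 0], 0.3],
    [[0, 6, 0], [0, 0, 0], 0.3],
    [[0, 8, 0], [0, 0, 0], 0.3],
    [[0, 10, 0], [0, 0, 0], 0.3],
    [[0, 10, 0], [0, 0, 0], 0.3]
  ]
}}

```text
clock: 4.65
tcp_pos: [0.5837, 0.0325, 0.1745]
orientation: [0.0, -0.0, 1.0, 0.0]
wrist_force: [-0.2, 0.4, -0.0]
finger_gap: 0.0298
grip_force: 0.0
```

Run:
```python
from h import *
s=state(); J=s["joint_pos"]; print(np.round(J,3))
p=env.read_camera("wrist"); r=env.landmark_of("lever_tip",p); print([(np.round(a["centre"],4).tolist(),round(a["confidence"],2)) for a in r[:1]])
```

```text
{'clock': 4.65, 'tcp_pos': [0.5837, 0.0325, 0.1745], 'orientation': [0.0, -0.0001, 1.0, 0.0001], 'wrist_force': [-0.2438, 0.3825, -0.0135], 'finger_gap': 0.0298}
[-0.082  0.337  0.038  1.272  0.    -0.082]
[([0.5856, 0.0184, 0.1876], 0.75)]
```

No contact at 10 mm, so the pictures are right: tips stand about 45 mm behind the reported TCP (x, y centred). Re-centre and lower by 43 mm, watching force.

Emit:
{"op": "move_arm", "data": {
  "targets": [
    [[-1, -13, 0], [0, 0, 0], 0.3],
    [[-1, -13, 12], [0, 0, 0], 0.3],
    [[-1, -13, 24], [0, 0, 0], 0.3],
    [[-1, -13, 34], [0, 0, 0], 0.3],
    [[-1, -13, 41], [0, 0, 0], 0.3]
  ]
}}

```text
clock: 5.38
tcp_pos: [0.5842, 0.0195, 0.1323]
orientation: [-0.001, -0.0, 1.0, 0.0]
wrist_force: [-0.1, 0.4, -0.1]
finger_gap: 0.0298
grip_force: 0.0
```

Run:
```python
from h import *
state()
p=env.read_camera("wrist"); a=p["pixels"][200:400,190:450,::-1]
b=env.read_camera("side")["pixels"][200:300,250:380,::-1]
f=lambda i:cv2.convertScaleAbs(cv2.resize(i,(390,300),interpolation=cv2.INTER_CUBIC),alpha=1.8,beta=20)
cv2.imwrite("pics/c3.png",np.hstack([f(a),f(b)]))
```

```text
{'clock': 5.375, 'tcp_pos': [0.5842, 0.0195, 0.1323], 'orientation': [-0.0007, -0.0001, 1.0, 0.0001], 'wrist_force': [-0.1394, 0.4388, -0.0946], 'finger_gap': 0.0298}
```

View pics/c3.png

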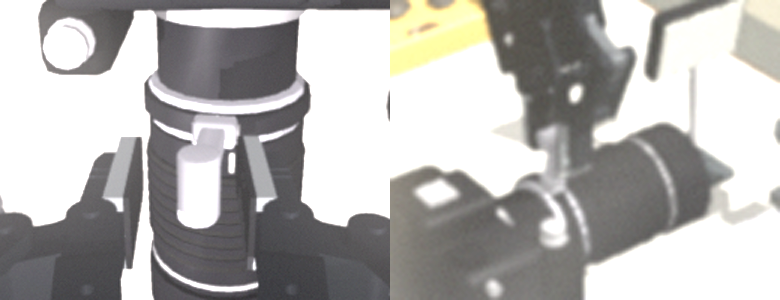

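Bar now sits between the pads (left crop: bar 180–222, pads 135 and 250; tips at about its lower edge). Raise 3 mm and ease left.

Emit:
{"op": "move_arm", "data": {
  "targets": [
    [[0, 3, -3], [0, 0, 0], 0.3],
    [[0, 6, -3], [0, 0, 0], 0.3],
    [[0, 9, -3], [0, 0, 0], 0.3],
    [[0, 11, -3], [0, 0, 0], 0.3],
    [[0, 13, -3], [0, 0, 0], 0.3]
  ]
}}

```text
clock: 6.1
tcp_pos: [0.5849, 0.0317, 0.1368]
orientation: [0.0, 0.0, 1.0, -0.001]
wrist_force: [0.3, -3.5, 2.7]
finger_gap: 0.0297
grip_force: 2.0
```

Emit:
{"op": "move_arm", "data": {
  "targets": [
    [[0, 2, 0], [0, 0, 0], 0.3],
    [[0, 4, 0], [0, 0, 0], 0.3],
    [[0, 6, 0], [0, 0, 0], 0.3],
    [[0, 8, 0], [0, 0, 0], 0.3],
    [[0, 10, 0], [0, 0, 0], 0.3]
  ]
}}

```text
clock: 6.72
tcp_pos: [0.5846, 0.0417, 0.1364]
orientation: [-0.0, 0.0, 1.0, -0.001]
wrist_force: [-0.1, -3.6, 1.8]
finger_gap: 0.03
grip_force: 2.4
```

Run:
```python
from h import *
state()
p=env.read_camera("wrist"); r=env.landmark_of("lever_tip",p); print([(np.round(a["centre"],4).tolist(),round(a["confidence"],2)) for a in r[:1]])
```

```text
{'clock': 6.725, 'tcp_pos': [0.5846, 0.0417, 0.1364], 'orientation': [-0.0001, 0.0001, 1.0, -0.0008], 'wrist_force': [-0.1209, -3.5886, 1.7602], 'finger_gap': 0.03}
[([0.5858, 0.0303, 0.1865], 0.79)]
```

Emit:
{"op": "move_arm", "data": {
  "targets": [
    [[0, 2, 0], [0, 0, 0], 0.3],
    [[0, 4, 0], [0, 0, 0], 0.3],
    [[0, 6, 0], [0, 0, 0], 0.3],
    [[0, 8, 0], [0, 0, 0], 0.3],
    [[0, 10, 0], [0, 0, 0], 0.3]
  ]
}}

```text
clock: 7.45
tcp_pos: [0.5847, 0.0517, 0.1363]
orientation: [-0.0, 0.0, 1.0, -0.001]
wrist_force: [0.4, -4.3, -0.6]
finger_gap: 0.0297
grip_force: 1.9
```

Emit:
{"op": "move_arm", "data": {
  "targets": [
    [[0, 2, 0], [0, 0, 0], 0.3],
    [[0, 4, 0], [0, 0, 0], 0.3],
    [[0, 6, 0], [0, 0, 0], 0.3],
    [[0, 8, 0], [0, 0, 0], 0.3]
  ]
}}

```text
clock: 7.95
tcp_pos: [0.5847, 0.0596, 0.1363]
orientation: [-0.0, 0.0, 1.0, -0.001]
wrist_force: [0.5, -4.5, -1.8]
finger_gap: 0.0298
grip_force: 2.5
```

Run:
```python
from h import *
state()
p=env.read_camera("wrist"); r=env.landmark_of("lever_tip",p); print([(np.round(a["centre"],4).tolist(),round(a["confidence"],2)) for a in r[:1]])
```

```text
{'clock': 7.95, 'tcp_pos': [0.5847, 0.0596, 0.1363], 'orientation': [-0.0001, 0.0002, 1.0, -0.0008], 'wrist_force': [0.4754, -4.4723, -1.7996], 'finger_gap': 0.0298}
[([0.5859, 0.0472, 0.1838], 0.84)]
```

Emit:
{"op": "move_arm", "data": {
  "targets": [
    [[0, 1.5, 0], [0, 0, 0], 0.3],
    [[0, 3, 0], [0, 0, 0], 0.3],
    [[0, 4.5, 0], [0, 0, 0], 0.3],
    [[0, 6, 0], [0, 0, 0], 0.3]
  ]
}}

```text
clock: 8.55
tcp_pos: [0.5848, 0.0663, 0.1366]
orientation: [0.0, -0.0, 1.0, -0.0]
wrist_force: [-0.6, -2.4, -1.0]
finger_gap: 0.0298
grip_force: 1.2
```

Emit:
{"op": "move_arm", "data": {
  "targets": [
    [[0, 1, 0], [0, 0, 0], 0.3],
    [[0, 2, 0], [0, 0, 0], 0.3]
  ]
}}

```text
clock: 8.8
tcp_pos: [0.5847, 0.0675, 0.1364]
orientation: [-0.0, 0.0, 1.0, -0.001]
wrist_force: [0.6, -5.0, -1.2]
finger_gap: 0.0297
grip_force: 2.3
```

Emit:
{"op": "move_arm", "data": {
  "targets": [
    [[0, 1, 0], [0, 0, 0], 0.3],
    [[0, 1, 0], [0, 0, 0], 0.3]
  ]
}}

```text
clock: 9.05
tcp_pos: [0.5847, 0.0688, 0.1363]
orientation: [-0.0, 0.0, 1.0, -0.0]
wrist_force: [0.1, -3.7, -1.7]
finger_gap: 0.0296
grip_force: 1.6
```

Run:
```python
from h import *
state()
p=env.read_camera("wrist"); r=env.landmark_of("lever_tip",p); print([(np.round(a["centre"],4).tolist(),round(a["confidence"],2)) for a in r[:1]])
```

```text
{'clock': 9.05, 'tcp_pos': [0.5847, 0.0688, 0.1363], 'orientation': [-0.0001, 0.0002, 1.0, -0.0003], 'wrist_force': [0.0991, -3.7375, -1.7326], 'finger_gap': 0.0296}
[([0.5851, 0.0587, 0.1888], 0.64)]
```

Emit:
{"op": "move_arm", "data": {
  "targets": [
    [[0, 1, 0], [0, 0, 0], 0.3],
    [[0, 2, 0], [0, 0, 0], 0.3]
  ]
}}

```text
clock: 9.4
tcp_pos: [0.5848, 0.0721, 0.1367]
orientation: [0.0, -0.0, 1.0, 0.001]
wrist_force: [-0.8, -0.1, 0.7]
finger_gap: 0.0298
grip_force: 0.0
```

Emit:
{"op": "move_arm", "data": {
  "targets": [
    [[0, 1, 0], [0, 0, 0], 0.3]
  ]
}}

```text
clock: 9.52
tcp_pos: [0.5848, 0.0729, 0.1367]
orientation: [0.0, -0.0, 1.0, 0.0]
wrist_force: [0.4, 0.2, -0.6]
finger_gap: 0.0303
grip_force: 0.0
```

Jumped into a notch (force 0 at y ≈ 0.072). Go on by 1 mm.

Emit:
{"op": "move_arm", "data": {
  "targets": [
    [[0, 1, 0], [0, 0, 0], 0.3]
  ]
}}

```text
clock: 9.65
tcp_pos: [0.5848, 0.0736, 0.1366]
orientation: [0.0, -0.0, 1.0, 0.0]
wrist_force: [-0.1, -0.0, -0.1]
finger_gap: 0.0302
grip_force: 0.0
```

Emit:
{"op": "move_arm", "data": {
  "targets": [
    [[0, 1, 0], [0, 0, 0], 0.3]
  ]
}}

```text
clock: 9.78
tcp_pos: [0.5847, 0.0743, 0.1365]
orientation: [0.0, -0.0, 1.0, -0.0]
wrist_force: [0.3, -1.8, -0.3]
finger_gap: 0.03
grip_force: 0.5
```

Emit:
{"op": "move_arm", "data": {
  "targets": [
    [[0, 0.5, 0], [0, 0, 0], 0.3]
  ]
}}

```text
clock: 9.9
tcp_pos: [0.5847, 0.0745, 0.1364]
orientation: [-0.0, 0.0, 1.0, -0.0]
wrist_force: [-0.2, -1.9, 0.1]
finger_gap: 0.03
grip_force: 0.8
```

Emit:
{"op": "move_arm", "data": {
  "targets": [
    [[0, 0.7, 0], [0, 0, 0], 0.3]
  ]
}}

```text
clock: 10.02
tcp_pos: [0.5847, 0.0749, 0.1364]
orientation: [-0.0, 0.0, 1.0, -0.0]
wrist_force: [0.2, -3.0, -0.4]
finger_gap: 0.0299
grip_force: 1.3
```

Emit:
{"op": "move_arm", "data": {
  "targets": [
    [[0, 0.7, 0], [0, 0, 0], 0.3]
  ]
}}

```text
clock: 10.15
tcp_pos: [0.5847, 0.0755, 0.1363]
orientation: [-0.0, 0.0, 1.0, -0.001]
wrist_force: [0.9, -3.8, -0.2]
finger_gap: 0.0301
grip_force: 1.8
```

Emit:
{"op": "move_arm", "data": {
  "targets": [
    [[0, 0.6, 0], [0, 0, 0], 0.3]
  ]
}}

```text
clock: 10.28
tcp_pos: [0.5847, 0.076, 0.1363]
orientation: [-0.0, 0.0, 1.0, -0.001]
wrist_force: [0.0, -4.7, -2.0]
finger_gap: 0.0298
grip_force: 2.3
```

Emit:
{"op": "move_arm", "data": {
  "targets": [
    [[0, 0.7, 0], [0, 0, 0], 0.3]
  ]
}}

```text
clock: 10.4
tcp_pos: [0.5847, 0.0762, 0.1363]
orientation: [-0.0, 0.0, 1.0, -0.001]
wrist_force: [0.5, -7.8, -1.8]
finger_gap: 0.03
grip_force: 3.5
```

Emit:
{"op": "move_arm", "data": {
  "targets": [
    [[0, 0.7, 0], [0, 0, 0], 0.3]
  ]
}}

```text
clock: 10.52
tcp_pos: [0.5847, 0.0762, 0.1363]
orientation: [-0.0, 0.001, 1.0, -0.002]
wrist_force: [0.3, -9.6, -2.5]
finger_gap: 0.03
grip_force: 4.4
```

Wall at y = 0.0762: the force climbs 4.7 → 9.6 N with no travel – the wide-open stop (~26° left). Back off and bring the other finger up.

Emit:
{"op": "move_arm", "data": {
  "targets": [
    [[0, -4, 0], [0, 0, 0], 0.3],
    [[0, -8, 0], [0, 0, 0], 0.3],
    [[0, -12, 0], [0, 0, 0], 0.3],
    [[0, -15, 0], [0, 0, 0], 0.3],
    [[0, -15, 0], [0, 0, 0], 0.3]
  ]
}}

```text
clock: 11.15
tcp_pos: [0.5847, 0.0631, 0.1365]
orientation: [0.0, 0.0, 1.0, 0.0]
wrist_force: [-0.4, 0.3, 0.3]
finger_gap: 0.0301
grip_force: 0.0
```

Run:
```python
from h import *
state()
p=env.read_camera("wrist"); save(p,"pics/w4.png"); r=env.landmark_of("lever_tip",p); print([(np.round(a["centre"],4).tolist(),round(a["confidence"],2)) for a in r[:1]])
```

```text
{'clock': 11.15, 'tcp_pos': [0.5847, 0.0631, 0.1365], 'orientation': [0.0, 0.0001, 1.0, 0.0002], 'wrist_force': [-0.3972, 0.3465, 0.2902], 'finger_gap': 0.0301}
[([0.5866, 0.0588, 0.1846], 0.68)]
```

Emit:
{"op": "move_arm", "data": {
  "targets": [
    [[0, -1, 0], [0, 0, 0], 0.3]
  ]
}}

```text
clock: 11.38
tcp_pos: [0.5847, 0.0623, 0.1365]
orientation: [0.0, -0.0, 1.0, 0.0]
wrist_force: [0.3, 0.1, -0.6]
finger_gap: 0.0297
grip_force: 0.0
```

Emit:
{"op": "move_arm", "data": {
  "targets": [
    [[0, -1, 0], [0, 0, 0], 0.3]
  ]
}}

```text
clock: 11.5
tcp_pos: [0.5847, 0.0612, 0.1365]
orientation: [0.0, -0.0, 1.0, 0.0]
wrist_force: [0.4, -0.1, -0.0]
finger_gap: 0.0299
grip_force: 0.0
```

Emit:
{"op": "move_arm", "data": {
  "targets": [
    [[0, -1, 0], [0, 0, 0], 0.3]
  ]
}}

```text
clock: 11.62
tcp_pos: [0.5847, 0.0601, 0.1365]
orientation: [0.0, -0.0, 1.0, 0.0]
wrist_force: [0.1, 0.4, 0.5]
finger_gap: 0.0295
grip_force: 0.0
```

Emit:
{"op": "move_arm", "data": {
  "targets": [
    [[0, -1, 0], [0, 0, 0], 0.3]
  ]
}}

```text
clock: 11.75
tcp_pos: [0.5847, 0.0591, 0.1365]
orientation: [0.0, 0.0, 1.0, 0.0]
wrist_force: [-0.3, -0.2, -0.4]
finger_gap: 0.0294
grip_force: 0.0
```

Emit:
{"op": "move_arm", "data": {
  "targets": [
    [[0, -1, 0], [0, 0, 0], 0.3]
  ]
}}

```text
clock: 11.88
tcp_pos: [0.5847, 0.0581, 0.1365]
orientation: [0.0, 0.0, 1.0, 0.0]
wrist_force: [0.2, 0.3, -1.0]
finger_gap: 0.0299
grip_force: 0.0
```

Emit:
{"op": "move_arm", "data": {
  "targets": [
    [[0, -0.7, 0], [0, 0, 0], 0.3]
  ]
}}

```text
clock: 12.0
tcp_pos: [0.5847, 0.0574, 0.1365]
orientation: [-0.0, 0.0, 1.0, 0.0]
wrist_force: [0.3, -0.5, -0.1]
finger_gap: 0.0299
grip_force: 0.2
```

Emit:
{"op": "move_arm", "data": {
  "targets": [
    [[0, -0.8, 0], [0, 0, 0], 0.3]
  ]
}}

```text
clock: 12.12
tcp_pos: [0.5848, 0.057, 0.1366]
orientation: [0.0, -0.0, 1.0, 0.0]
wrist_force: [-0.5, 1.4, 0.5]
finger_gap: 0.03
grip_force: 1.0
```

Emit:
{"op": "move_arm", "data": {
  "targets": [
    [[0, -0.8, 0], [0, 0, 0], 0.3]
  ]
}}

```text
clock: 12.25
tcp_pos: [0.5848, 0.0566, 0.1368]
orientation: [0.0, -0.0, 1.0, 0.001]
wrist_force: [-0.2, 3.7, 1.8]
finger_gap: 0.0299
grip_force: 1.9
```

Emit:
{"op": "move_arm", "data": {
  "targets": [
    [[0, -0.8, 0], [0, 0, 0], 0.3]
  ]
}}

```text
clock: 12.38
tcp_pos: [0.5849, 0.0561, 0.1369]
orientation: [0.0, -0.0, 1.0, 0.001]
wrist_force: [-0.8, 5.0, 4.6]
finger_gap: 0.0302
grip_force: 2.9
```

Emit:
{"op": "move_arm", "data": {
  "targets": [
    [[0, -0.8, 0], [0, 0, 0], 0.3]
  ]
}}

```text
clock: 12.5
tcp_pos: [0.5849, 0.0557, 0.1372]
orientation: [0.0, -0.001, 1.0, 0.001]
wrist_force: [-1.2, 6.3, 4.8]
finger_gap: 0.03
grip_force: 3.5
```

The upward part shows the tip touching high on the bar; back off, lower 6 mm, and push again.

Emit:
{"op": "move_arm", "data": {
  "targets": [
    [[0, 4, 0], [0, 0, 0], 0.3],
    [[0, 6, 0], [0, 0, 0], 0.3],
    [[0, 6, 4], [0, 0, 0], 0.3],
    [[0, 6, 7], [0, 0, 0], 0.3],
    [[0, 4, 7], [0, 0, 0], 0.3]
  ]
}}

```text
clock: 13.12
tcp_pos: [0.5844, 0.0581, 0.1289]
orientation: [-0.0, 0.0, 1.0, -0.0]
wrist_force: [-0.0, 0.8, 0.5]
finger_gap: 0.0301
grip_force: 0.0
```

Emit:
{"op": "move_arm", "data": {
  "targets": [
    [[0, -1, 0], [0, 0, 0], 0.3],
    [[0, -1, 0], [0, 0, 0], 0.3]
  ]
}}

```text
clock: 13.38
tcp_pos: [0.5847, 0.0572, 0.1295]
orientation: [-0.0, 0.0, 1.0, 0.0]
wrist_force: [0.0, 0.7, -0.6]
finger_gap: 0.0305
grip_force: 0.2
```

Emit:
{"op": "move_arm", "data": {
  "targets": [
    [[0, -1, 0], [0, 0, 0], 0.3]
  ]
}}

```text
clock: 13.5
tcp_pos: [0.5848, 0.0567, 0.1297]
orientation: [0.0, -0.0, 1.0, 0.001]
wrist_force: [-0.6, 3.3, 0.8]
finger_gap: 0.0301
grip_force: 1.4
```

Emit:
{"op": "move_arm", "data": {
  "targets": [
    [[0, -1, 0], [0, 0, 0], 0.3]
  ]
}}

```text
clock: 13.62
tcp_pos: [0.5848, 0.0562, 0.1299]
orientation: [0.0, -0.0, 1.0, 0.001]
wrist_force: [-1.1, 4.2, 2.6]
finger_gap: 0.03
grip_force: 2.6
```

Emit:
{"op": "move_arm", "data": {
  "targets": [
    [[0, -0.8, 0], [0, 0, 0], 0.3]
  ]
}}

```text
clock: 13.75
tcp_pos: [0.5849, 0.0557, 0.1301]
orientation: [0.0, -0.0, 1.0, 0.001]
wrist_force: [-1.0, 6.2, 3.8]
finger_gap: 0.0301
grip_force: 3.2
```

Emit:
{"op": "move_arm", "data": {
  "targets": [
    [[0, -0.8, 0], [0, 0, 0], 0.3]
  ]
}}

```text
clock: 13.88
tcp_pos: [0.5849, 0.0552, 0.1303]
orientation: [0.001, -0.001, 1.0, 0.001]
wrist_force: [-1.7, 6.8, 5.4]
finger_gap: 0.0299
grip_force: 3.6
```

Emit:
{"op": "move_arm", "data": {
  "targets": [
    [[0, -0.8, 0], [0, 0, 0], 0.3]
  ]
}}

```text
clock: 14.0
tcp_pos: [0.585, 0.0545, 0.1305]
orientation: [0.001, -0.001, 1.0, 0.002]
wrist_force: [-1.1, 7.2, 5.2]
finger_gap: 0.0302
grip_force: 3.3
```

Emit:
{"op": "move_arm", "data": {
  "targets": [
    [[0, -0.8, -0.6], [0, 0, 0], 0.3]
  ]
}}

```text
clock: 14.12
tcp_pos: [0.5851, 0.0526, 0.1308]
orientation: [0.001, -0.0, 1.0, 0.0]
wrist_force: [0.3, -0.5, -0.3]
finger_gap: 0.0296
grip_force: 0.0
```

Emit:
{"op": "move_arm", "data": {
  "targets": [
    [[0, -0.7, -0.6], [0, 0, 0], 0.3]
  ]
}}

```text
clock: 14.25
tcp_pos: [0.5848, 0.0508, 0.1307]
orientation: [0.0, 0.0, 1.0, -0.001]
wrist_force: [0.2, -0.5, -1.1]
finger_gap: 0.0296
grip_force: 0.0
```

Click 1. Next.

Emit:
{"op": "move_arm", "data": {
  "targets": [
    [[0, -0.6, -0.3], [0, 0, 0], 0.3]
  ]
}}

```text
clock: 14.38
tcp_pos: [0.5848, 0.0501, 0.1309]
orientation: [-0.0, 0.0, 1.0, -0.0]
wrist_force: [0.0, 0.4, -0.3]
finger_gap: 0.0298
grip_force: 0.0
```

Emit:
{"op": "move_arm", "data": {
  "targets": [
    [[0, -0.8, -0.4], [0, 0, 0], 0.3]
  ]
}}

```text
clock: 14.5
tcp_pos: [0.5846, 0.0495, 0.1312]
orientation: [-0.0, 0.0, 1.0, -0.0]
wrist_force: [-0.3, 0.4, -0.3]
finger_gap: 0.03
grip_force: 0.0
```

Emit:
{"op": "move_arm", "data": {
  "targets": [
    [[0, -0.8, -0.4], [0, 0, 0], 0.3]
  ]
}}

```text
clock: 14.62
tcp_pos: [0.5847, 0.0489, 0.1317]
orientation: [-0.0, 0.0, 1.0, -0.0]
wrist_force: [-0.2, 0.1, -0.5]
finger_gap: 0.0301
grip_force: 0.2
```

Emit:
{"op": "move_arm", "data": {
  "targets": [
    [[0, -0.8, -0.4], [0, 0, 0], 0.3]
  ]
}}

```text
clock: 14.75
tcp_pos: [0.5846, 0.0485, 0.132]
orientation: [-0.0, -0.0, 1.0, 0.0]
wrist_force: [0.1, 0.8, -1.1]
finger_gap: 0.0301
grip_force: 0.7
```

Click spacing ≈ 8.5 mm (contacts 0.0573 → 0.0488). Pushing towards click 2.

Emit:
{"op": "move_arm", "data": {
  "targets": [
    [[0, -0.9, -0.4], [0, 0, 0], 0.3],
    [[0, -1.8, -0.7], [0, 0, 0], 0.3]
  ]
}}

```text
clock: 15.0
tcp_pos: [0.5846, 0.0472, 0.1326]
orientation: [-0.0, -0.0, 1.0, 0.001]
wrist_force: [0.7, 4.5, -2.0]
finger_gap: 0.03
grip_force: 1.8
```

Emit:
{"op": "move_arm", "data": {
  "targets": [
    [[0, -0.8, -0.4], [0, 0, 0], 0.3]
  ]
}}

```text
clock: 15.12
tcp_pos: [0.5846, 0.0462, 0.133]
orientation: [-0.0, -0.0, 1.0, 0.0]
wrist_force: [0.5, 4.4, -2.2]
finger_gap: 0.0299
grip_force: 1.8
```

Emit:
{"op": "move_arm", "data": {
  "targets": [
    [[0, -0.8, -0.4], [0, 0, 0], 0.3]
  ]
}}

```text
clock: 15.25
tcp_pos: [0.5846, 0.0449, 0.1336]
orientation: [-0.0, -0.0, 1.0, -0.0]
wrist_force: [-0.1, 2.2, -1.4]
finger_gap: 0.0298
grip_force: 0.6
```

Emit:
{"op": "move_arm", "data": {
  "targets": [
    [[0, -0.8, -0.3], [0, 0, 0], 0.3]
  ]
}}

```text
clock: 15.38
tcp_pos: [0.5849, 0.0434, 0.1343]
orientation: [0.0, 0.0, 1.0, -0.001]
wrist_force: [0.2, 1.0, 0.1]
finger_gap: 0.03
grip_force: 0.0
```

Click 2 (expected contact next ≈ 0.040).

Emit:
{"op": "move_arm", "data": {
  "targets": [
    [[0, -1, -0.2], [0, 0, 0], 0.3],
    [[0, -2, -0.4], [0, 0, 0], 0.3],
    [[0, -2, -0.4], [0, 0, 0], 0.3]
  ]
}}

```text
clock: 15.75
tcp_pos: [0.5848, 0.0419, 0.1345]
orientation: [0.0, 0.0, 1.0, -0.0]
wrist_force: [0.3, 0.7, -1.1]
finger_gap: 0.0299
grip_force: 0.0
```

Emit:
{"op": "move_arm", "data": {
  "targets": [
    [[0, -0.9, -0.2], [0, 0, 0], 0.3],
    [[0, -1.8, -0.4], [0, 0, 0], 0.3]
  ]
}}

```text
clock: 16.0
tcp_pos: [0.5847, 0.0403, 0.1348]
orientation: [0.0, -0.0, 1.0, 0.0]
wrist_force: [0.4, 0.0, -0.7]
finger_gap: 0.0298
grip_force: 0.1
```

Emit:
{"op": "move_arm", "data": {
  "targets": [
    [[0, -0.9, -0.2], [0, 0, 0], 0.3],
    [[0, -1.8, -0.4], [0, 0, 0], 0.3]
  ]
}}

```text
clock: 16.25
tcp_pos: [0.5847, 0.0391, 0.1351]
orientation: [-0.0, -0.0, 1.0, 0.001]
wrist_force: [0.3, 2.8, -0.6]
finger_gap: 0.0302
grip_force: 1.5
```

Emit:
{"op": "move_arm", "data": {
  "targets": [
    [[0, -0.8, -0.2], [0, 0, 0], 0.3]
  ]
}}

```text
clock: 16.38
tcp_pos: [0.5847, 0.0384, 0.1352]
orientation: [-0.0, -0.0, 1.0, 0.001]
wrist_force: [1.3, 3.9, -1.8]
finger_gap: 0.03
grip_force: 2.0
```

Contact at 0.0402 as predicted. On to click 3.

Emit:
{"op": "move_arm", "data": {
  "targets": [
    [[0, -0.9, -0.1], [0, 0, 0], 0.3]
  ]
}}

```text
clock: 16.5
tcp_pos: [0.5847, 0.0375, 0.1355]
orientation: [0.0, -0.0, 1.0, 0.001]
wrist_force: [1.1, 4.1, 0.2]
finger_gap: 0.0298
grip_force: 2.1
```

Emit:
{"op": "move_arm", "data": {
  "targets": [
    [[0, -0.9, -0.1], [0, 0, 0], 0.3]
  ]
}}

```text
clock: 16.62
tcp_pos: [0.5848, 0.0359, 0.1358]
orientation: [0.0, -0.0, 1.0, -0.0]
wrist_force: [-0.6, 0.8, 1.5]
finger_gap: 0.0303
grip_force: 0.6
```

Emit:
{"op": "move_arm", "data": {
  "targets": [
    [[0, -0.9, -0.1], [0, 0, 0], 0.3]
  ]
}}

```text
clock: 16.75
tcp_pos: [0.5848, 0.0342, 0.1358]
orientation: [0.0, 0.0, 1.0, -0.001]
wrist_force: [0.6, 0.4, -0.6]
finger_gap: 0.0299
grip_force: 0.0
```

Emit:
{"op": "move_arm", "data": {
  "targets": [
    [[0, -0.4, 0], [0, 0, 0], 0.3]
  ]
}}

```text
clock: 16.88
tcp_pos: [0.5848, 0.0339, 0.1358]
orientation: [0.0, 0.0, 1.0, -0.0]
wrist_force: [-0.6, -0.4, -0.3]
finger_gap: 0.03
grip_force: 0.0
```

Click 3; next contact ≈ 0.0312.

Emit:
{"op": "move_arm", "data": {
  "targets": [
    [[0, -1, 0], [0, 0, 0], 0.3],
    [[0, -2, 0], [0, 0, 0], 0.3],
    [[0, -2, 0], [0, 0, 0], 0.3]
  ]
}}

```text
clock: 17.25
tcp_pos: [0.5847, 0.0325, 0.1357]
orientation: [-0.0, 0.0, 1.0, -0.0]
wrist_force: [-0.8, 0.1, -0.7]
finger_gap: 0.03
grip_force: 0.0
```

Emit:
{"op": "move_arm", "data": {
  "targets": [
    [[0, -0.9, 0], [0, 0, 0], 0.3],
    [[0, -1.8, 0], [0, 0, 0], 0.3]
  ]
}}

```text
clock: 17.5
tcp_pos: [0.5847, 0.031, 0.1357]
orientation: [0.0, -0.0, 1.0, 0.0]
wrist_force: [0.2, 1.5, -0.1]
finger_gap: 0.0298
grip_force: 0.6
```

Emit:
{"op": "move_arm", "data": {
  "targets": [
    [[0, -0.9, 0], [0, 0, 0], 0.3]
  ]
}}

```text
clock: 17.62
tcp_pos: [0.5848, 0.0305, 0.1358]
orientation: [0.0, -0.0, 1.0, 0.001]
wrist_force: [0.0, 3.3, 0.5]
finger_gap: 0.03
grip_force: 1.4
```

Emit:
{"op": "move_arm", "data": {
  "targets": [
    [[0, -0.9, 0], [0, 0, 0], 0.3]
  ]
}}

```text
clock: 17.75
tcp_pos: [0.5848, 0.0298, 0.1359]
orientation: [0.0, -0.0, 1.0, 0.001]
wrist_force: [-0.9, 4.0, 1.8]
finger_gap: 0.0297
grip_force: 2.0
```

Emit:
{"op": "move_arm", "data": {
  "targets": [
    [[0, -0.9, 0], [0, 0, 0], 0.3]
  ]
}}

```text
clock: 17.88
tcp_pos: [0.5848, 0.0289, 0.1359]
orientation: [0.0, -0.0, 1.0, 0.001]
wrist_force: [-0.4, 4.6, 2.7]
finger_gap: 0.0299
grip_force: 2.3
```

Emit:
{"op": "move_arm", "data": {
  "targets": [
    [[0, -0.9, 0], [0, 0, 0], 0.3]
  ]
}}

```text
clock: 18.0
tcp_pos: [0.5848, 0.0275, 0.136]
orientation: [0.0, -0.0, 1.0, 0.0]
wrist_force: [0.3, 2.6, 2.1]
finger_gap: 0.03
grip_force: 1.3
```

Emit:
{"op": "move_arm", "data": {
  "targets": [
    [[0, -0.9, 0], [0, 0, 0], 0.3]
  ]
}}

```text
clock: 18.12
tcp_pos: [0.5847, 0.0254, 0.1356]
orientation: [-0.0, 0.0, 1.0, -0.001]
wrist_force: [-0.2, 0.1, -0.2]
finger_gap: 0.0301
grip_force: 0.0
```

Emit:
{"op": "move_arm", "data": {
  "targets": [
    [[0, -0.5, 0], [0, 0, 0], 0.3]
  ]
}}

```text
clock: 18.25
tcp_pos: [0.5846, 0.025, 0.1354]
orientation: [-0.0, 0.0, 1.0, -0.001]
wrist_force: [0.2, -1.0, 0.0]
finger_gap: 0.0296
grip_force: 0.0
```

Click 4; next contact ≈ 0.0222.

Emit:
{"op": "move_arm", "data": {
  "targets": [
    [[0, -1, 0], [0, 0, 0], 0.3],
    [[0, -2, 0], [0, 0, 0], 0.3],
    [[0, -2, 0], [0, 0, 0], 0.3]
  ]
}}

```text
clock: 18.62
tcp_pos: [0.5847, 0.0236, 0.1356]
orientation: [-0.0, 0.0, 1.0, -0.0]
wrist_force: [0.3, 0.6, 0.3]
finger_gap: 0.03
grip_force: 0.0
```

Emit:
{"op": "move_arm", "data": {
  "targets": [
    [[0, -0.9, 0], [0, 0, 0], 0.3],
    [[0, -1.8, 0], [0, 0, 0], 0.3]
  ]
}}

```text
clock: 18.88
tcp_pos: [0.5847, 0.0222, 0.1357]
orientation: [0.0, -0.0, 1.0, 0.0]
wrist_force: [0.0, 0.0, 0.6]
finger_gap: 0.0294
grip_force: 0.5
```

Emit:
{"op": "move_arm", "data": {
  "targets": [
    [[0, -0.9, 0], [0, 0, 0], 0.3]
  ]
}}

```text
clock: 19.0
tcp_pos: [0.5847, 0.0216, 0.1357]
orientation: [0.0, -0.0, 1.0, 0.001]
wrist_force: [0.1, 3.4, 0.3]
finger_gap: 0.0299
grip_force: 1.2
```

Emit:
{"op": "move_arm", "data": {
  "targets": [
    [[0, -0.9, 0], [0, 0, 0], 0.3]
  ]
}}

```text
clock: 19.12
tcp_pos: [0.5847, 0.0209, 0.1357]
orientation: [0.0, -0.0, 1.0, 0.001]
wrist_force: [-0.2, 4.2, 0.2]
finger_gap: 0.0299
grip_force: 1.9
```

Emit:
{"op": "move_arm", "data": {
  "targets": [
    [[0, -0.9, 0], [0, 0, 0], 0.3]
  ]
}}

```text
clock: 19.25
tcp_pos: [0.5848, 0.02, 0.1357]
orientation: [0.0, -0.0, 1.0, 0.001]
wrist_force: [0.2, 4.7, 0.4]
finger_gap: 0.0299
grip_force: 2.2
```

Emit:
{"op": "move_arm", "data": {
  "targets": [
    [[0, -0.9, 0], [0, 0, 0], 0.3]
  ]
}}

```text
clock: 19.38
tcp_pos: [0.5847, 0.0188, 0.1357]
orientation: [0.0, -0.0, 1.0, 0.0]
wrist_force: [0.3, 3.2, 0.7]
finger_gap: 0.0297
grip_force: 1.5
```

Emit:
{"op": "move_arm", "data": {
  "targets": [
    [[0, -0.7, 0], [0, 0, 0], 0.3]
  ]
}}

```text
clock: 19.5
tcp_pos: [0.5847, 0.017, 0.1357]
orientation: [-0.0, 0.0, 1.0, -0.001]
wrist_force: [0.4, 0.2, -0.8]
finger_gap: 0.0299
grip_force: 0.0
```

Click 5. Centre over the bar, rise, shut the fingers and look.

Emit:
{"op": "move_arm", "data": {
  "targets": [
    [[0, 4, 0], [0, 0, 0], 0.3],
    [[0, 4, -25], [0, 0, 0], 0.3],
    [[0, 4, -60], [0, 0, 0], 0.3],
    [[0, 4, -85], [0, 0, 0], 0.3],
    [[0, 4, -85], [0, 0, 0], 1]
  ]
}}

```text
clock: 20.12
tcp_pos: [0.5862, 0.0214, 0.2229]
orientation: [0.002, 0.0, 1.0, -0.001]
wrist_force: [0.3, 0.5, -0.6]
finger_gap: 0.013
grip_force: 0.0
```

Run:
```python
from h import *
state()
for c in ("wrist","side"):
    p=env.read_camera(c)
    for t in("lever_tip","shutter_top"):
        r=env.landmark_of(t,p); print(c,t,[(np.round(a["centre"],4).tolist(),round(a["confidence"],2)) for a in r[:1]])
go([.5513,-.0225,.170])
```

```text
{'clock': 20.125, 'tcp_pos': [0.5862, 0.0214, 0.2229], 'orientation': [0.0022, 0.0001, 1.0, -0.0005], 'wrist_force': [0.345, 0.5485, -0.5543], 'finger_gap': 0.013}
wrist lever_tip [([0.5848, 0.0205, 0.1887], 0.6)]
wrist shutter_top [([0.5505, -0.0233, 0.1584], 0.78)]
side lever_tip [([0.5851, 0.0241, 0.189], 0.61)]
side shutter_top [([0.6868, -0.1442, -0.0029], 0.71)]
{'clock': 20.425, 'tcp_pos': [0.584, 0.0218, 0.2193], 'orientation': [-0.0012, 0.0, 1.0, 0.0001], 'wrist_force': [0.5448, 0.2062, 0.5702], 'finger_gap': -0.0003}
shift [ 32.6 -44.3  49.4] turn [ 0.001 -0.014 -0.   ]
```

Lever sits at y ≈ 0.022, as calculated for click 5. Now over the shutter (≈ 0.551, −0.0225).

Emit:
{"op": "move_arm", "data": {
  "targets": [
    [[16, -22, 0], [0, 0, 0], 1],
    [[33, -44, 0], [0, 0, 0], 1],
    [[33, -44, 20], [0, 0, 0], 1],
    [[33, -44, 45], [0, 0, 0], 1],
    [[33, -44, 55], [0, 0, 0], 1]
  ]
}}

```text
clock: 21.05
tcp_pos: [0.5504, -0.0221, 0.1636]
orientation: [-0.002, 0.0, 1.0, 0.0]
wrist_force: [-0.3, -0.5, -0.1]
finger_gap: 0.0001
grip_force: 0.0
```

Run:
```python
from h import *
s=state()
p=env.read_camera("wrist"); a=p["pixels"][100:400,125:515,::-1].copy()
b=env.read_camera("side")["pixels"][200:300,250:380,::-1]
f=lambda i:cv2.convertScaleAbs(cv2.resize(i,(390,300),interpolation=cv2.INTER_CUBIC),alpha=1.8,beta=20)
cv2.imwrite("pics/c5.png",np.hstack([f(a),f(b)]))
r=env.landmark_of("shutter_top",p); print([(np.round(a["centre"],4).tolist(),round(a["confidence"],2)) for a in r[:1]])
```

```text
{'clock': 21.05, 'tcp_pos': [0.5504, -0.0221, 0.1636], 'orientation': [-0.0017, 0.0001, 1.0, 0.0003], 'wrist_force': [-0.2557, -0.4932, -0.0618], 'finger_gap': 0.0001}
[([0.5509, -0.0243, 0.1559], 0.58)]
```

View pics/c5.png

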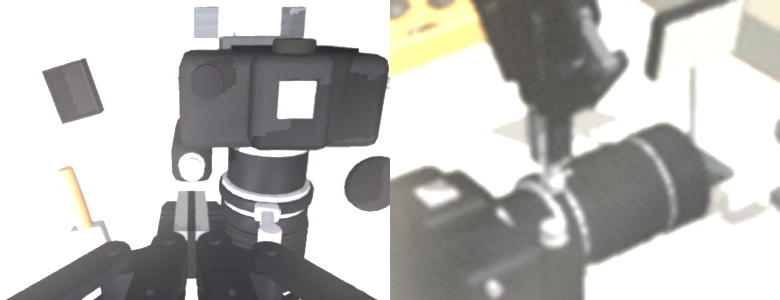

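Closed fingers are lined up with the button, tips roughly 40 mm above it. Lower.

Emit:
{"op": "move_arm", "data": {
  "targets": [
    [[1, -3, 8], [0, 0, 0], 1],
    [[1, -3, 16], [0, 0, 0], 1],
    [[1, -3, 22], [0, 0, 0], 1],
    [[1, -3, 26], [0, 0, 0], 1]
  ]
}}

```text
clock: 21.7
tcp_pos: [0.5505, -0.0252, 0.1392]
orientation: [-0.0, -0.0, 1.0, 0.0]
wrist_force: [-0.7, -0.3, -0.5]
finger_gap: 0.0001
grip_force: 0.0
```

Emit:
{"op": "move_arm", "data": {
  "targets": [
    [[0, 0, 1.5], [0, 0, 0], 1],
    [[0, 0, 3], [0, 0, 0], 1]
  ]
}}

```text
clock: 21.95
tcp_pos: [0.5509, -0.0252, 0.1368]
orientation: [0.0, -0.0, 1.0, 0.0]
wrist_force: [0.2, 0.0, 0.9]
finger_gap: 0.0003
grip_force: 0.0
```

Emit:
{"op": "move_arm", "data": {
  "targets": [
    [[0, 0, 1], [0, 0, 0], 1],
    [[0, 0, 2], [0, 0, 0], 1]
  ]
}}

```text
clock: 22.2
tcp_pos: [0.5509, -0.0253, 0.1348]
orientation: [0.0, 0.0, 1.0, 0.0]
wrist_force: [0.0, 0.5, 0.9]
finger_gap: -0.0
grip_force: 0.0
```

Emit:
{"op": "move_arm", "data": {
  "targets": [
    [[0, 0, 1.5], [0, 0, 0], 1],
    [[0, 0, 3], [0, 0, 0], 1]
  ]
}}

```text
clock: 22.45
tcp_pos: [0.5507, -0.0252, 0.1316]
orientation: [0.0, 0.0, 1.0, 0.0]
wrist_force: [0.4, 0.1, 0.1]
finger_gap: 0.0005
grip_force: 0.0
```

Emit:
{"op": "move_arm", "data": {
  "targets": [
    [[0, 0, 1], [0, 0, 0], 1],
    [[0, 0, 2], [0, 0, 0], 1]
  ]
}}

```text
clock: 22.7
tcp_pos: [0.5507, -0.0252, 0.1296]
orientation: [0.0, -0.0, 1.0, 0.0]
wrist_force: [0.7, 0.4, 0.2]
finger_gap: -0.0003
grip_force: 0.0
```

Emit:
{"op": "move_arm", "data": {
  "targets": [
    [[0, 0, 1], [0, 0, 0], 1],
    [[0, 0, 2], [0, 0, 0], 1]
  ]
}}

```text
clock: 22.95
tcp_pos: [0.5507, -0.0252, 0.1276]
orientation: [0.0, -0.0, 1.0, 0.0]
wrist_force: [-0.7, -0.8, 0.1]
finger_gap: -0.0001
grip_force: 0.0
```

Run:
```python
from h import *
s=state()
p=env.read_camera("wrist"); a=p["pixels"][130:370,175:487,::-1].copy()
b=env.read_camera("side")["pixels"][200:300,250:380,::-1]
f=lambda i:cv2.convertScaleAbs(cv2.resize(i,(390,300),interpolation=cv2.INTER_CUBIC),alpha=1.8,beta=20)
cv2.imwrite("pics/c6.png",np.hstack([f(a),f(b)]))
```

```text
{'clock': 22.95, 'tcp_pos': [0.5507, -0.0252, 0.1276], 'orientation': [0.0, -0.0, 1.0, 0.0], 'wrist_force': [-0.7229, -0.779, 0.1075], 'finger_gap': -0.0001}
```

View pics/c6.png

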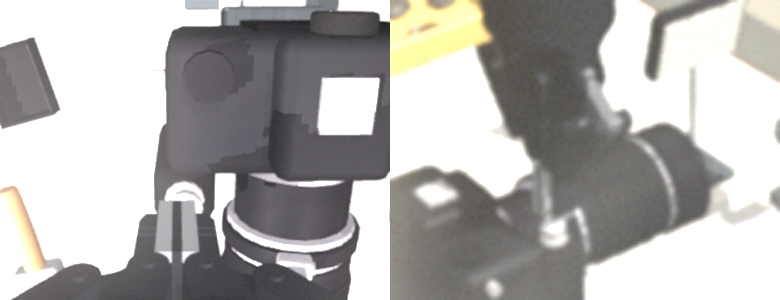

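Tips are a few mm above the button, and sit slightly off it (tip centre 177 vs button 187 px in y, and towards the lens). Correct by +4 x, +3 y, then press.

Emit:
{"op": "move_arm", "data": {
  "targets": [
    [[2, 1.5, 0], [0, 0, 0], 1],
    [[4, 3, 0], [0, 0, 0], 1],
    [[4, 3, 1], [0, 0, 0], 1],
    [[4, 3, 2], [0, 0, 0], 1]
  ]
}}

```text
clock: 23.55
tcp_pos: [0.5467, -0.0222, 0.1257]
orientation: [0.0, -0.0, 1.0, 0.0]
wrist_force: [1.5, 0.4, 1.0]
finger_gap: -0.0001
grip_force: 0.0
```

Emit:
{"op": "move_arm", "data": {
  "targets": [
    [[0, 0, 1], [0, 0, 0], 1],
    [[0, 0, 2], [0, 0, 0], 1]
  ]
}}

```text
clock: 23.8
tcp_pos: [0.5467, -0.0223, 0.1236]
orientation: [-0.0, 0.0, 1.0, 0.0]
wrist_force: [0.4, 0.3, 0.2]
finger_gap: 0.0001
grip_force: 0.0
```

Emit:
{"op": "move_arm", "data": {
  "targets": [
    [[0, 0, 1], [0, 0, 0], 1],
    [[0, 0, 2], [0, 0, 0], 1]
  ]
}}

```text
clock: 24.05
tcp_pos: [0.5467, -0.0222, 0.1216]
orientation: [0.0, 0.0, 1.0, 0.0]
wrist_force: [-0.0, -0.3, 0.5]
finger_gap: 0.0002
grip_force: 0.0
```

Emit:
{"op": "move_arm", "data": {
  "targets": [
    [[0, 0, 1], [0, 0, 0], 1]
  ]
}}

```text
clock: 24.18
tcp_pos: [0.5467, -0.0222, 0.1206]
orientation: [0.0, 0.0, 1.0, 0.0]
wrist_force: [0.9, 0.1, 0.4]
finger_gap: -0.0001
grip_force: 0.0
```

Emit:
{"op": "move_arm", "data": {
  "targets": [
    [[0, 0, 1], [0, 0, 0], 1]
  ]
}}

```text
clock: 24.3
tcp_pos: [0.5467, -0.0222, 0.1196]
orientation: [0.0, -0.0, 1.0, 0.0]
wrist_force: [-0.9, 0.1, 0.2]
finger_gap: -0.0
grip_force: 0.0
```

Emit:
{"op": "move_arm", "data": {
  "targets": [
    [[0, 0, 1], [0, 0, 0], 1]
  ]
}}

```text
clock: 24.42
tcp_pos: [0.5467, -0.0222, 0.1186]
orientation: [0.0, 0.0, 1.0, 0.0]
wrist_force: [-0.2, 0.1, 0.2]
finger_gap: -0.0001
grip_force: 0.0
```

Emit:
{"op": "move_arm", "data": {
  "targets": [
    [[0, 0, 1], [0, 0, 0], 1]
  ]
}}

```text
clock: 24.55
tcp_pos: [0.5467, -0.0223, 0.1177]
orientation: [0.0, 0.0, 1.0, 0.0]
wrist_force: [0.5, 0.0, 2.6]
finger_gap: 0.0001
grip_force: 0.9
```

Emit:
{"op": "move_arm", "data": {
  "targets": [
    [[0, 0, 1], [0, 0, 0], 1]
  ]
}}

```text
clock: 24.68
tcp_pos: [0.5468, -0.0222, 0.1169]
orientation: [0.0, -0.0, 1.0, 0.0]
wrist_force: [-1.1, -0.0, 3.2]
finger_gap: -0.0003
grip_force: 1.4
```

Contact at z ≈ 0.1182 (2.6–3.2 N, the button's spring); press on to ≈ 0.115 and the hard stop.

Emit:
{"op": "move_arm", "data": {
  "targets": [
    [[0, 0, 0.8], [0, 0, 0], 1]
  ]
}}

```text
clock: 24.8
tcp_pos: [0.5468, -0.0222, 0.1162]
orientation: [0.0, -0.0, 1.0, 0.0]
wrist_force: [-1.5, -0.1, 3.3]
finger_gap: 0.0003
grip_force: 1.9
```

Emit:
{"op": "move_arm", "data": {
  "targets": [
    [[0, 0, 0.8], [0, 0, 0], 1]
  ]
}}

```text
clock: 24.92
tcp_pos: [0.5468, -0.0222, 0.1154]
orientation: [0.0, -0.0, 1.0, 0.0]
wrist_force: [-1.7, 0.1, 4.2]
finger_gap: -0.0
grip_force: 2.4
```

Emit:
{"op": "move_arm", "data": {
  "targets": [
    [[0, 0, 0.8], [0, 0, 0], 1]
  ]
}}

```text
clock: 25.05
tcp_pos: [0.5468, -0.0223, 0.1151]
orientation: [0.0, -0.0, 1.0, -0.0]
wrist_force: [-4.9, 0.5, 11.0]
finger_gap: 0.0002
grip_force: 5.7
```

Emit:
{"op": "move_arm", "data": {
  "targets": [
    [[0, 0, 0.6], [0, 0, 0], 1]
  ]
}}

```text
clock: 25.18
tcp_pos: [0.5469, -0.0223, 0.115]
orientation: [0.001, -0.0, 1.0, -0.0]
wrist_force: [-3.9, 1.3, 13.9]
finger_gap: -0.0003
grip_force: 6.9
```

Hard stop reached (13.9 N, travel 3 mm). Release straight up and get clear.

Emit:
{"op": "move_arm", "data": {
  "targets": [
    [[0, 0, -2], [0, 0, 0], 1],
    [[0, 0, -6], [0, 0, 0], 1],
    [[0, 0, -20], [0, 0, 0], 1],
    [[0, 0, -60], [0, 0, 0], 1],
    [[0, 0, -110], [0, 0, 0], 1]
  ]
}}

```text
clock: 25.8
tcp_pos: [0.546, -0.0221, 0.2243]
orientation: [-0.001, 0.0, 1.0, 0.0]
wrist_force: [0.6, -0.0, -0.0]
finger_gap: 0.0002
grip_force: 0.0
```

Emit:
{"op": "move_arm", "data": {
  "targets": [
    [[40, 30, -20], [0, 0, 0], 1],
    [[80, 75, -20], [0, 0, 0], 1],
    [[100, 120, -20], [0, 0, 0], 1],
    [[120, 170, -20], [0, 0, 0], 1],
    [[120, 170, -20], [0, 0, 0], 1]
  ]
}}

```text
clock: 26.42
tcp_pos: [0.4252, 0.1505, 0.2446]
orientation: [0.0, -0.003, 1.0, 0.0]
wrist_force: [0.6, -0.6, 0.0]
finger_gap: 0.0002
grip_force: 0.0
```

Run:
```python
from h import *
s=state()
for c in("top","side"):
    p=env.read_camera(c)
    for t in("lever_tip","shutter_top","pebble","brush","card_case","lens_cap"):
        r=env.landmark_of(t,p); print(c,t,[(np.round(a["centre"],4).tolist(),round(a["confidence"],2)) for a in r[:1]])
```

```text
{'clock': 26.425, 'tcp_pos': [0.4252, 0.1505, 0.2446], 'orientation': [0.0004, -0.0028, 1.0, 0.0004], 'wrist_force': [0.6081, -0.5724, 0.0414], 'finger_gap': 0.0002}
top lever_tip [([0.5836, 0.0264, 0.1885], 0.81)]
top shutter_top [([0.5076, 0.0342, 0.171], 0.57)]
top pebble [([0.8201, 0.0349, 0.0966], 0.58)]
top brush [([0.6888, -0.1467, 0.0037], 0.76)]
top card_case [([0.5256, -0.1459, -0.0028], 0.89)]
top lens_cap [([0.633, 0.1898, -0.002], 0.86)]
side lever_tip [([0.584, 0.0202, 0.1873], 0.82)]
side shutter_top [([0.5514, -0.0227, 0.1603], 0.54)]
side pebble [([0.5839, 0.0208, 0.1914], 0.66)]
side brush [([0.6886, -0.1457, -0.0005], 0.65)]
side card_case [([0.5197, -0.1445, 0.0029], 0.55)]
side lens_cap []
```

```bash
python3 -c "
from h import *
print(env.hand_in())"
```

```text
the job is handed in; nothing more can be done
None
```

I eased the lever back to the wide-open stop, closed it down five clicks one at a time, then pressed the shutter fully and released it. Readings stayed under about 10 N on the lever and 14 N on the button. The arm is clear, the pebble and other things around the camera measured as unmoved, and the job is handed in (no verdict returned).

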